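# Pack the blood-collection caddy and hold it up by its handle

## Task

Finish packing the blood-collection caddy: stand the loose tall white carton upright in the empty bay beside its twin, right down on the bay floor, and let go of it. Then swing the caddy's folded carrying handle up until it stands upright over the caddy, lift the caddy by the handle a hand's breadth (about 10 cm) clear of the desk, and finish while still holding it there, level and still, with the carton in its bay. Keep the caddy from tipping on the way, and leave the other things on the desk where they are.

Things in the scene. Friction and masses are not known exactly. Their poses are not given: they have to be found in the camera images.
- caddy: open light-grey plastic tray, 122 (its x) x 190 (its y) mm, walls 50 high, 0.65 kg loaded, loose; origin at the centre of its underside, z up. An ear 92 high on each short end carries the handle. Along its y (mm): two carton bays (-91 to -53), three tubes lying low (-49 to 23, top at 29), a red and white carton (29 to 89, top at 51). All in it is fixed but the loose carton
- bay_floor (a point): centre of the floor of the empty bay, at x +29, y -72, z +6 mm of the caddy, axes as the caddy's. The bay is 55 mm along the caddy's x and 38 mm along its y, its walls 42 mm high above this floor; the other bay (x -29) holds an identical carton, fixed, reaching 114 mm above the underside
- carton_mid (a point): centre (54 mm above its underside) of the loose tall white and grey carton, 46 (its x) x 30 (its y) x 108 mm (its z, upright), about 40 g, standing on the desk. With its x along the caddy's x (either way round) it fits the bay with 4 mm play on every side
- handle_grip (a point): middle of the handle's black ribbed grip, a round sleeve 16 mm thick, 110 mm long, that spins freely on the bail; parallel to the caddy's y, 105 mm from the pivot line. Folded, it lies on the caddy's -x side 70 mm above the underside, 36 mm of free gap from the caddy's wall; upright it is 175 mm above the underside
- handle_pivot (a point): middle of the handle's pivot line, which runs along the caddy's y, 70 mm above the underside and over its centre
- handle (a joint): angle of the purple bail handle about the pivot line: 0 = folded level to the caddy's -x side (its stop), 1.57 = upright, 3.14 = folded to the +x side. It turns easily and falls back when let go short of upright; hanging from it, the loaded caddy swings level by itself about the pivot line
- stamp: red self-inking stamp, 45 x 71 x 66 mm, standing on the desk; origin at the centre of its underside; leave it
- correction_fluid: small white bottle with a blue cap, 30 mm across, 72 mm high, on the desk; origin at the centre of its underside; leave it
- glue_stick: yellow glue stick with a green cap, 24 mm across, 96 mm high, on the desk; origin at the centre of its underside; leave it
- sanitiser: white pump bottle, 60 x 70 x 184 mm, on the desk; origin at the centre of its underside; leave it
- specimen_case: purple-lidded specimen case, 134 x 173 x 67 mm, fixed on the desk at the right; origin at the centre of its underside
- pen_stand: black pen stand with pens and a ruler, 92 x 184 x 231 mm, fixed at the back left; origin at the centre of its underside
- forms_stack: top of the pile of ledgers and forms at the front left, 212 x 272 x 24 mm, fixed, its upper face 105 mm above the desk; origin at the centre of its underside
Things that resemble listed ones, but are neither listed nor needed, are in the scene too. Of the things that look like the part that bears carton_mid, the middle-sized one is meant.

How it is judged:
By the outcome, as a careful person would: the job done as asked, in the order asked, and still so for the second after the job is handed in, while the arm keeps its last pose, push and grip.
It also fails if it takes over 64 s, if anything falls off the work surface, if the arm or the gripper's body presses on something with over 40 N, if the wrist force passes 120 N, or if a joint passes its speed limit or range.

## Robot

A 6-joint arm with a two-finger parallel gripper is mounted at the origin on the work surface; the furniture and walls round the work are solid. World frame = base frame: x ahead of the robot, y to its left, z up, the work surface at z = 0. Lengths are in mm, angles in rad, forces in N, time in s.
With the tool pointing down it reaches from about 375 to 750 mm from the base axis. Payload 9 kg.
Tool frame: the origin (TCP) lies at the very end of the fingers, on their centre line; the grasp point (between the pads) lies 19 mm behind it; z points along the fingers, y is the line along which they close (so a half turn about z gives the same grasp; the last joint's range is limited). The gripper opens to 85 mm and grips with 20 to 120 N. Pads are 22 mm wide; open, the fingers measure 114 mm over their backs; the gripper's body (76 mm by 85 mm) begins 54 mm behind the grasp point. The pads swing forward as they close: fully open they stand 13 mm farther back than shut.
Start: joints at [-1.532, 0.104, 0.097, 1.564, 0, 1.353], TCP at [152.4, -580.354, 231.331] pointing down, gripper open.
Joint ranges: [-2.99, 2.99], [-0.84, 1.86], [-1.1, 1.16], [-1.84, 2.11], [-1.51, 1.56], [-3.14, 3.14]. Speed limits (rad/s): [2.22, 2.22, 2.57, 3.14, 3.14, 3.14].

## Interface

Orientations are given as a 3x3 rotation matrix whose columns are the frame's x, y, z axes.
In Python, from plant import manip gives the robot as it stands. The module is installed in compiled form; this text tells all that it offers.
- The arm moves only by the tool arm_command, never from a script. Its argument "commands" is a list of rows, each a list of 5 numbers: the closure, from 0 (fully open) to 1 (shut), then the shift along the tool's x, y, z in mm, then the turn about the tool's z in rad. A call has 1 to 20 rows; each row shifts and turns the commanded pose from where the row before left it, along the tool's axes as they then stand; what a row does not reach is not made up. A row lasts 1/10 s, in which the tool goes at most 50 mm and 8.59 degrees, less where a joint would pass 70% of its speed; a pose out of reach is approached as far as the arm can. A call with a gripper value outside its range is refused whole. The fingers move at their own pace and stop on an object; "grip_force" is the grip in N (left out, the last holds). Time passes only in rows, so rows that do not move let the fingers close. It gives the time, the measured TCP pose, the force, the opening and the grip force at its end, in the units of the state.
- manip.read_state(): the state, without advancing time (a new reading comes with each control period).
- manip.grab_frame(name): name is "side" or "top" or "wrist"; returns the picture (420x560x3 uint8, red, green, blue); there is no depth.
- manip.get_calibration(name): a dict with "K" (3x3 intrinsics, pixels), "R" (3x3) and "t" (3): a world point X has camera coordinates R X + t. Camera axes: x right, y down, z forward; pixel columns grow to the right and rows downward; lengths in mm; the calibration is good to about 2 mm. A picture is of the moment at which its call begins: read the wrist's pose just before it. get_calibration takes no time and is no camera call; for the wrist camera it gives the pose at the moment of the call.
- manip.job_done(): hands the job in; it is judged then, once.
The state is a dict: "time_s": time; "q": joint angles; "qvel": joint speeds; "joint_efforts": joint torques, N m; "tcp_pos": TCP position; "tcp_rot": TCP orientation; "contact_force": force on the tool from outside, world axes, zero at the start; "moment": the same for the moment, N m; "opening": opening from 0.0 (shut) to 1.0 (fully open); "finger_force": force on a finger pad.
Only numpy, scipy, OpenCV 4.12 (cv2) and the standard library are available. Lean on these libraries where they do the work, as an engineer would, in place of code of your own. Each camera call takes 0.05 s, during which the arm holds its last target. There are 200 camera calls.

## Working session

There is one attempt and no reset: what is moved stays moved. The work goes in short steps, Python scripts to look and compute and a tool call to move; the robot and the scene stay as the last step left them, time stands still between calls to the robot, and variables do not carry over. Pictures are saved under pics/ and viewed, at most 10 in all, crops included, and the job is handed in when it is done.

Besides the shell and the picture viewer there is one more tool, called by a JSON object that holds its "name" and its "arguments". arm_command: Moves the arm, as the interface text tells. Its arguments: {"type":"object","properties":{"commands":{"type":"array","items":{"type":"array","items":{"type":"number"}}},"grip_force":{"type":"number"}},"required":["commands"]}

```bash
mkdir -p pics; python3 - <<'E'
from plant import manip
import cv2,numpy as np
s=manip.read_state();print({k:np.round(v,3).tolist() for k,v in s.items()})
for n in ["side","top"]:
    c=manip.get_calibration(n);print(n,np.round(c["K"],1).tolist(),np.round(c["R"],3).tolist(),np.round(c["t"],1).tolist())
    f=manip.grab_frame(n);cv2.imwrite(f"pics/{n}0.png",cv2.resize(f[...,::-1],(800,600),interpolation=cv2.INTER_CUBIC))
    np.save(f"pics/{n}0.npy",f)
E
```

```text
{'time_s': 0.0, 'q': [-1.532, 0.105, 0.096, 1.564, 0.0, 1.353], 'qvel': [-0.0, -0.0, -0.0, -0.002, -0.001, -0.0], 'joint_efforts': [-0.002, -55.693, 50.365, 0.017, -0.001, -0.0], 'tcp_pos': [152.381, -579.964, 230.521], 'tcp_rot': [[0.967, 0.254, -0.0], [0.254, -0.967, 0.001], [0.0, -0.001, -1.0]], 'contact_force': [0.417, 0.616, 0.145], 'moment': [0.025, -0.034, -0.034], 'finger_force': 0.0, 'opening': 0.999}
side [[475.0, 0.0, 278.4], [0.0, 475.0, 204.7], [0.0, 0.0, 1.0]] [[0.304, -0.952, 0.009], [-0.53, -0.178, -0.829], [0.791, 0.247, -0.559]] [-136.9, 310.7, 1388.5]
top [[507.4, 0.0, 277.2], [0.0, 507.4, 211.1], [0.0, 0.0, 1.0]] [[0.01, -1.0, 0.017], [-0.995, -0.012, -0.095], [0.095, -0.016, -0.995]] [-35.2, 425.4, 1557.7]
```

View pics/top0.png

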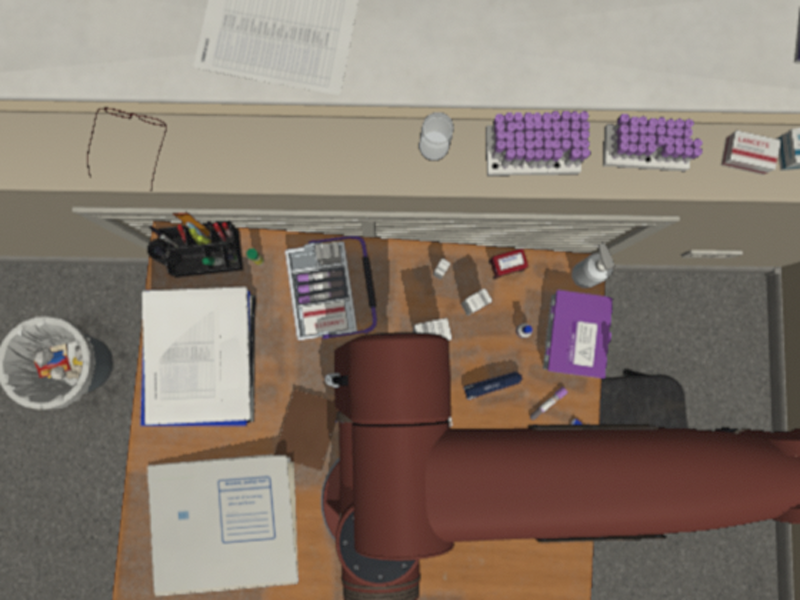

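View pics/side0.png

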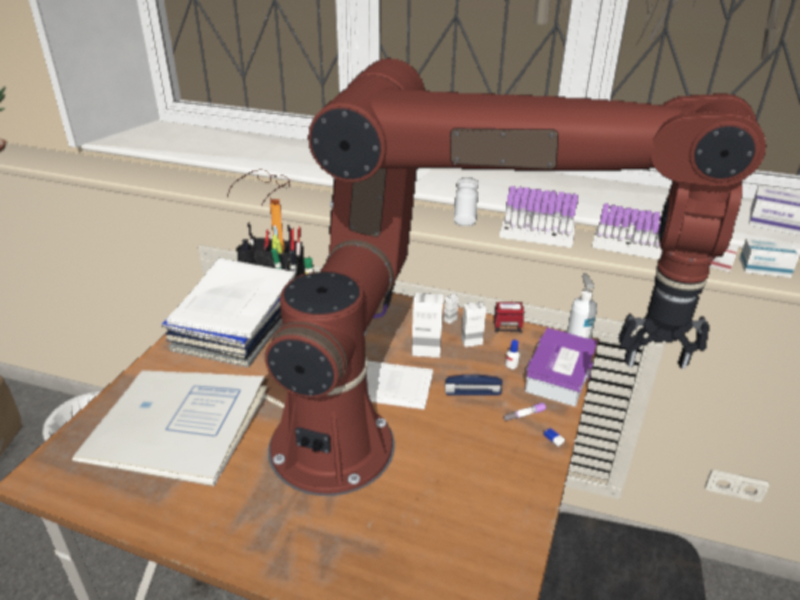

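```bash
cat > h.py <<'E'
from plant import manip
import cv2,numpy as np
def ray(n,uv,z,c=None):
    c=c or manip.get_calibration(n)
    K,R,t=[np.array(c[k],float) for k in("K","R","t")]
    C=-R.T@t; d=R.T@np.linalg.inv(K)@np.array([uv[0],uv[1],1.])
    return C+d*(z-C[2])/d[2]
def proj(n,X,c=None):
    c=c or manip.get_calibration(n)
    p=np.array(c["K"])@(np.array(c["R"])@np.array(X,float)+np.array(c["t"]).ravel());return p[:2]/p[2]
E
python3 - <<'E'
from h import *
f=np.load("pics/top0.npy")[155:245,195:345]
cv2.imwrite("pics/crop1.png",cv2.resize(f[...,::-1],(750,450),interpolation=cv2.INTER_CUBIC))
# rough points from the 800x600 view
for nm,u,v,z in [("cad c",320,290,50),("grip",370,281,70),("mid",479,301,100),("small",442,268,80),("big",433,328,120),("stamp",510,263,60),("cf",526,330,70),("san",592,270,120),("pen",200,250,150),("glue",254,255,96)]:
    print(nm,np.round(ray("top",(u/1.4286,v/1.4286),z)))
E
```

```text
cad c [446. 133.  50.]
grip [464.  26.  70.]
mid [ 422. -201.  100.]
small [ 492. -125.   80.]
big [ 363. -104.  120.]
stamp [ 508. -273.   60.]
cf [ 364. -304.   70.]
san [ 487. -431.  120.]
pen [513. 365. 150.]
glue [512. 267.  96.]
```

View pics/crop1.png

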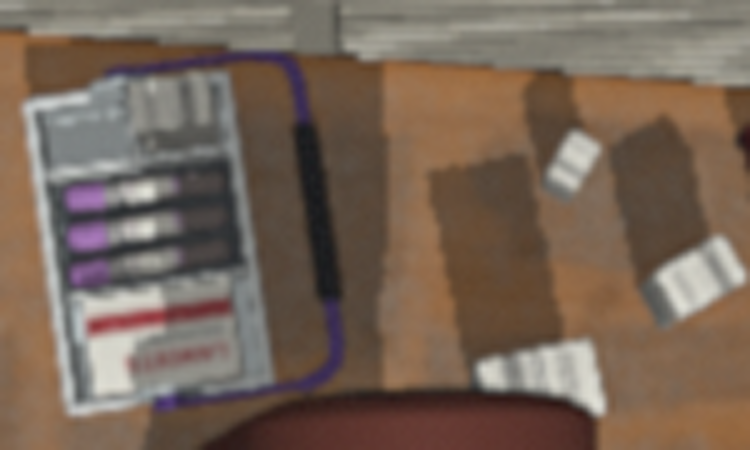

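```bash
python3 - <<'E'
from h import *
P=lambda u,v,z:ray("top",(195+u/5,155+v/5),z)
q=[P(25,105,50),P(228,72,50),P(270,383,50),P(68,412,50)];print(np.round(q,0).tolist())
c=np.mean(q,0);print("cad",c, [np.linalg.norm(q[i]-q[i-1]).round() for i in range(4)])
cx=(q[0]+q[3]-q[1]-q[2]); cy=(q[2]+q[3]-q[0]-q[1])
print("ang x",np.arctan2(cx[1],cx[0]),"ang y",np.arctan2(cy[1],cy[0]))
a=np.arctan2(cy[1],cy[0])-np.pi/2
R=np.array([[np.cos(a),-np.sin(a)],[np.sin(a),np.cos(a)]])
print("grip meas",P(305,125,70),P(330,297,70),"mean",(P(305,125,70)+P(330,297,70))/2)
print("grip pred",c[:2]+R@[-105,0],"bay",c[:2]+R@[29,-72])
# carton: predicted outline for a guess
from scipy.optimize import least_squares
k=[P(645,285,108),P(720,237,108),P(748,272,108),P(667,325,108)]
print(np.round(k).tolist())
s=manip.read_state();T=np.array(s["tcp_rot"])
cal=manip.get_calibration("wrist");Rw=np.array(cal["R"]);C=-Rw.T@np.array(cal["t"]).ravel()
print("cam in tool",T.T@(C-s["tcp_pos"]),"axis in tool",(T.T@Rw.T).round(2).tolist(),cal["K"][0])
print("move to (400,-195,300)",T.T@(np.array([400,-195,300])-s["tcp_pos"]))
E
```

```text
[[528.0, 208.0, 50.0], [550.0, 84.0, 50.0], [360.0, 55.0, 50.0], [341.0, 177.0, 50.0]]
cad [444.72723107 131.09515002  50.        ] [np.float64(190.0), np.float64(126.0), np.float64(193.0), np.float64(123.0)]
ang x 1.7365029178103275 ang y -2.9858735456131638
grip meas [515.04371376  35.7205283   70.        ] [410.66902425  19.18053299  70.        ] mean [462.85636901  27.45053064  70.        ]
grip pred [461.01173843  27.36562278] bay [511.3584239  170.91077687]
[[417.0, -167.0, 108.0], [446.0, -211.0, 108.0], [425.0, -227.0, 108.0], [393.0, -180.0, 108.0]]
cam in tool [ 7.23871430e+01  1.21896440e-01 -1.42752207e+02] axis in tool [[0.0, -0.96, -0.28], [1.0, 0.0, -0.0], [0.0, -0.28, 0.96]] [363.59834074   0.         280.00193194]
move to (400,-195,300) [ 337.3060088  -309.59333115  -68.98017974]
```

{"name": "arm_command", "arguments": {"commands": [[0,24,-22,-10,0],[0,24,-22,-10,0],[0,24,-22,-10,0],[0,24,-22,-10,0],[0,24,-22,-10,0],[0,24,-22,-10,0],[0,24,-22,-10,0],[0,24,-22,0,0],[0,24,-22,0,0],[0,24,-22,0,0],[0,24,-22,0,0],[0,24,-22,0,0],[0,24,-22,0,0],[0,24,-22,0,0]]}}

```text
time_s: 1.5
tcp_pos: [399.6, -195.8, 301.1]
tcp_rot: [[0.967, 0.254, -0.0], [0.254, -0.967, 0.0], [-0.0, -0.0, -1.0]]
contact_force: [0.7, -1.0, -0.2]
opening: 1.002
finger_force: 0.0
```

{"name": "arm_command", "arguments": {"commands": [[0,0,0,0,-0.145],[0,0,0,0,-0.145],[0,0,0,0,-0.145],[0,0,0,0,-0.145],[0,0,0,0,-0.145],[0,0,0,0,-0.145],[0,0,0,0,-0.145],[0,0,0,0,-0.145],[0,0,0,0,-0.145],[0,0,0,0,-0.145],[0,0,0,0,-0.145],[0,0,0,0,-0.145],[0,0,0,0,-0.145],[0,0,0,0,0]]}}

```text
time_s: 2.9
tcp_pos: [399.1, -197.0, 301.0]
tcp_rot: [[-0.542, 0.84, -0.0], [0.84, 0.542, 0.0], [0.0, -0.0, -1.0]]
contact_force: [-0.3, 0.4, 0.4]
opening: 1.001
finger_force: 0.0
```

```bash
python3 - <<'E'
from h import *
import pickle
s=manip.read_state();c=manip.get_calibration("wrist");f=manip.grab_frame("wrist")
pickle.dump((s,c,f),open("w1.pkl","wb"))
cv2.imwrite("pics/w1.png",f[...,::-1]);print(s["tcp_pos"],np.round(s["tcp_rot"],3).tolist(),np.round(s["q"],2),s["time_s"])
E
```

```text
[ 399.05952745 -197.01197882  301.01296383] [[-0.542, 0.84, -0.0], [0.84, 0.542, 0.0], [0.0, -0.0, -1.0]] [-0.75 -0.34 -0.18  1.72 -0.    0.24] 2.9
```

View pics/w1.png

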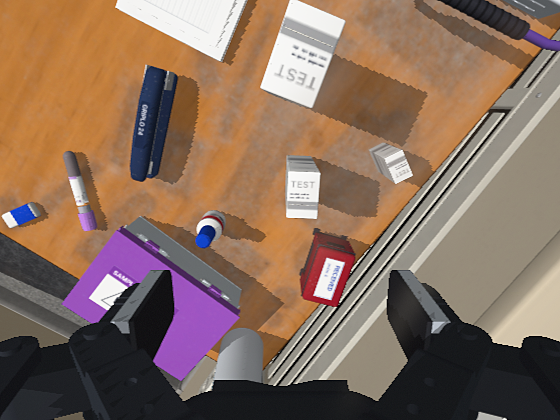

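```bash
cat >> h.py <<'E'
from scipy.optimize import minimize
def fitbox(f,c,seed,dims,x0,vmin=90,smax=45):
    hsv=cv2.cvtColor(f,cv2.COLOR_RGB2HSV)
    m=((hsv[...,1]<smax)&(hsv[...,2]>vmin)).astype(np.uint8)
    _,lab=cv2.connectedComponents(m); m=(lab==lab[seed[1],seed[0]]).astype(np.uint8)
    h=cv2.convexHull(np.argwhere(m)[:,::-1].astype(np.int32)); S=4
    M=np.zeros((420*S,560*S),np.uint8);cv2.fillConvexPoly(M,h*S+S//2,1)
    def hull(p):
        a=p[2];pts=[]
        for sx in(-.5,.5):
            for sy in(-.5,.5):
                for z in(0,dims[2]):
                    dx,dy=sx*dims[0],sy*dims[1]
                    pts.append(proj("",[p[0]+dx*np.cos(a)-dy*np.sin(a),p[1]+dx*np.sin(a)+dy*np.cos(a),z],c))
        return cv2.convexHull(np.array(pts,np.float32))
    def cost(p):
        H=np.zeros_like(M);cv2.fillConvexPoly(H,np.round(hull(p)*S).astype(np.int32),1)
        return 1-(H&M).sum()/(H|M).sum()
    best=min((minimize(cost,[x0[0],x0[1],a],method="Nelder-Mead",options=dict(initial_simplex=np.array([[x0[0],x0[1],a],[x0[0]+12,x0[1],a],[x0[0],x0[1]+12,a],[x0[0],x0[1],a+.25]]),xatol=.05,fatol=1e-5)) for a in np.atleast_1d(x0[2])),key=lambda r:r.fun)
    return best.x,best.fun,hull(best.x)[:,0]
E
python3 - <<'E'
from h import *
import pickle
s,c,f=pickle.load(open("w1.pkl","rb"))
o=f.copy()
for dims in[(46,30,108),(36,24,84),(60,38,140)]:
    x,v,h=fitbox(f,c,(297,180),dims,(420,-197,[.5,1.2,1.9,2.4]));print(dims,x,v)
    if dims[0]==46: cv2.polylines(o,[np.round(h).astype(int)],True,(255,0,0),1)
for uv in[(303,187),(303,50),(390,163)]:print(ray("",uv,50,c))
cv2.imwrite("pics/w1c.png",cv2.resize(o[120:250,220:440],(800,473),interpolation=cv2.INTER_CUBIC)[...,::-1])
E
```

```text
(46, 30, 108) [ 425.44560385 -196.70772232    2.11366323] 0.02275761621556016
(36, 24, 84) [ 432.67902916 -204.10748376    1.81221629] 0.3437683669997216
(60, 38, 140) [ 412.16405943 -185.66158874    2.13984586] 0.4475650296446074
[ 430.9163423  -199.04492277   50.        ]
[352.50626214 -82.46775746  50.        ]
[ 495.5232019  -125.35604557   50.        ]
```

View pics/w1c.png

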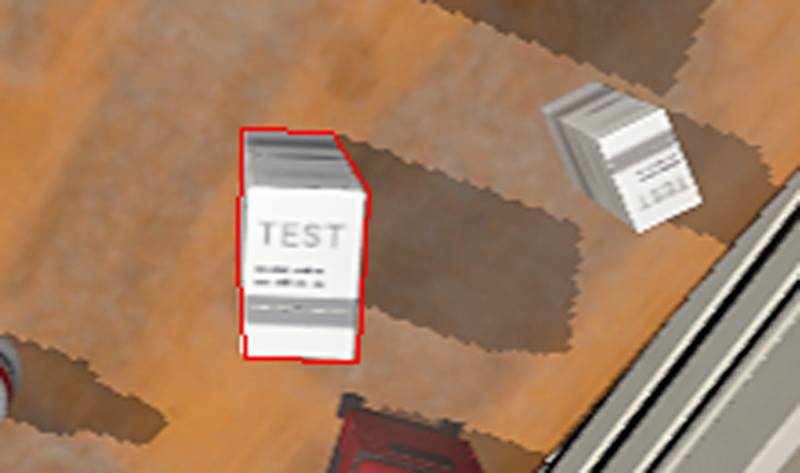

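{"name": "arm_command", "arguments": {"commands": [[0.3,-6,11,0,0.03],[0.3,-5,11,20,0],[0.3,0,0,35,0],[0.3,0,0,35,0],[0.3,0,0,35,0],[0.3,0,0,35,0],[0.3,0,0,25,0],[0.3,0,0,20,0],[0.3,0,0,12,0],[0.3,0,0,7,0],[0.3,0,0,0,0],[0.3,0,0,0,0],[0.3,0,0,0,0]]}}

```text
time_s: 4.25
tcp_pos: [424.2, -195.3, 78.4]
tcp_rot: [[-0.515, 0.857, 0.001], [0.857, 0.515, -0.001], [-0.002, 0.0, -1.0]]
contact_force: [-0.1, 0.4, -0.4]
opening: 0.702
finger_force: 0.0
```

```bash
python3 - <<'E'
from h import *
s=manip.read_state();f=manip.grab_frame("wrist")
cv2.imwrite("pics/w2.png",f[...,::-1]);print(s["tcp_pos"],np.round(s["tcp_rot"],3).tolist(),s["opening"],s["time_s"])
T=np.array(s["tcp_rot"]);d=np.array([425.4,-196.7,77])-s["tcp_pos"];print(T.T@d)
E
```

```text
[ 424.22053237 -195.33541195   78.37571445] [[-0.515, 0.857, 0.001], [0.857, 0.515, -0.001], [-0.002, 0.0, -1.0]] 0.7017659900366384 4.25
[-1.77471412  0.30839136  1.3788108 ]
```

View pics/w2.png

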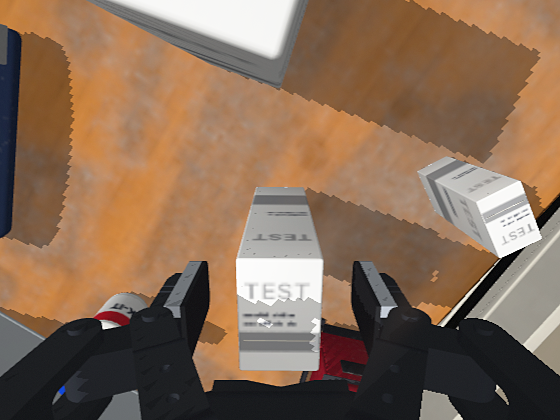

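{"name": "arm_command", "arguments": {"commands": [[1,0,0,0,0],[1,0,0,0,0],[1,0,0,0,0],[1,0,0,0,0],[1,0,0,0,0],[1,0,0,0,0],[1,0,0,0,0]], "grip_force": 30}}

```text
time_s: 5.0
tcp_pos: [423.9, -195.1, 77.7]
tcp_rot: [[-0.515, 0.857, 0.001], [0.857, 0.515, -0.001], [-0.001, 0.0, -1.0]]
contact_force: [0.5, -0.8, 5.0]
opening: 0.344
finger_force: 30.5
```

{"name": "arm_command", "arguments": {"commands": [[1,0,0,-15,0],[1,0,0,-34,0],[1,0,0,-34,0],[1,0,0,-34,0],[1,0,0,-34,0],[1,0,0,-24,0],[1,19.5,23,0,0],[1,19.5,23,0,0],[1,19.5,23,0,0],[1,19.5,23,0,0],[1,19.5,23,0,0],[1,19.5,23,0,0],[1,19.5,23,0,0],[1,19.5,23,0,0],[1,19.5,23,0,0],[1,19.5,23,0,0.096],[1,0,0,0,0.096],[1,0,0,0,0.096],[1,0,0,0,0.096],[1,0,0,0,0]]}}

```text
time_s: 7.0
tcp_pos: [520.2, 90.9, 252.7]
tcp_rot: [[-0.155, 0.988, -0.0], [0.988, 0.155, -0.0], [-0.0, -0.0, -1.0]]
contact_force: [0.5, 0.4, 0.1]
opening: 0.348
finger_force: 29.9
```

```bash
python3 - <<'E'
from h import *
import pickle
s=manip.read_state();c=manip.get_calibration("wrist");f=manip.grab_frame("wrist")
pickle.dump((s,c,f),open("w3.pkl","wb"))
cv2.imwrite("pics/w3.png",cv2.resize(f[...,::-1],(800,600),interpolation=cv2.INTER_CUBIC));print(s["tcp_pos"],np.round(s["tcp_rot"],3).tolist(),s["opening"],s["time_s"])
# predicted pixels (800 wide)
a=1.728;X=np.array([np.cos(a),np.sin(a)]);Y=np.array([-X[1],X[0]])
for p in[(61,-95,50),(-61,-95,50),(61,95,50),(56.5,-91,48),(1.5,-91,48),(1.5,-53,48),(56.5,-53,48),(-6,-87,114)]:
    w=np.array([445,131])+X*p[0]+Y*p[1];print(p,(proj("",[*w,p[2]],c)/.7).round())
E
```

```text
[520.19212315  90.9148964  252.74223358] [[-0.155, 0.988, -0.0], [0.988, 0.155, -0.0], [-0.0, -0.0, -1.0]] 0.3481122442525624 7.0
(61, -95, 50) [444.  77.]
(-61, -95, 50) [440. 270.]
(61, 95, 50) [136.  77.]
(56.5, -91, 48) [437.  85.]
(1.5, -91, 48) [435. 176.]
(1.5, -53, 48) [377. 176.]
(56.5, -53, 48) [376.  85.]
(-6, -87, 114) [436. 197.]
```

View pics/w3.png

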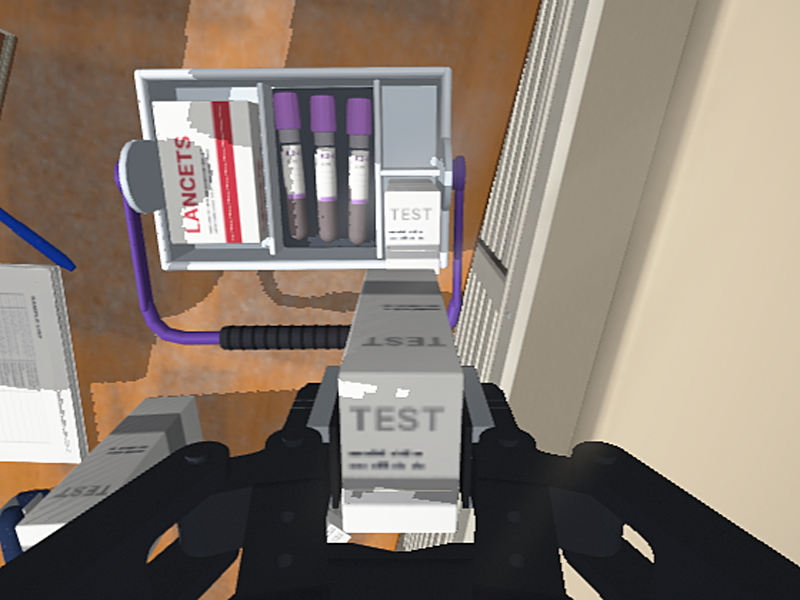

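```bash
python3 - <<'E'
from h import *
import pickle
from scipy.optimize import least_squares
s,c,f=pickle.load(open("w3.pkl","rb"))
def W(p,q):
    a=p[2];X=np.array([np.cos(a),np.sin(a)]);Y=np.array([-X[1],X[0]])
    return [*(p[:2]+X*q[0]+Y*q[1]),q[2]]
# outer rim corners, bay divider wall inner corners
obs=[((61,95,50),(135,70)),((61,-95,50),(451,67)),((-61,95,50),(162,269)),((-61,-95,50),(440,270))]
r=lambda p:np.ravel([proj("",W(p,q),c)/.7-np.array(u) for q,u in obs])
o=least_squares(r,[445,131,1.728]);print(o.x,o.fun.round(1))
p=o.x
bay=np.array(W(p,(29,-72,6)));print("bay",bay)
for q in[(56.5,-91,48),(56.5,-53,48),(1.5,-53,48),(29,-72,6)]:print(q,(proj("",W(p,q),c)/.7).round())
print("twin top centre",ray("",(411*.7,214*.7),114,c),"expect",W(p,(-29,-72,114)))
# held carton top centre in view: top at z = ?
T=np.array(s["tcp_rot"])
for z in(283,):
  for uv in[(340,372),(462,372),(340,531),(458,529)]:print((T.T@(ray("",(uv[0]*.7,uv[1]*.7),z,c)-s["tcp_pos"])).round(1))
g=[ray("",(u*.7,v*.7),70,c) for u,v in[(221,337),(350,336)]];print("grip pts",g,"expect line",W(p,(-105,55,70)),W(p,(-105,-55,70)))
E
```

```text
[445.8974929  134.10343395   1.72640503] [ 2.3  1.4 -4.5  4.8  0.7 -3.7  1.7 -4.4]
bay [512.53308125 173.911704     6.        ]
(56.5, -91, 48) [440.  80.]
(56.5, -53, 48) [378.  80.]
(1.5, -53, 48) [379. 171.]
(29, -72, 6) [408. 129.]
twin top centre [520.28511472 127.71535535 114.        ] expect [np.float64(521.5220067486373), np.float64(116.6124961638862), 114]
[ 20.9 -14.2 -30.3]
[ 20.9  14.6 -30.3]
[-24.2 -15.6 -30.3]
[-23.5  15.1 -30.3]
grip pts [array([409.90827822,  21.71562281,  70.        ]), array([494.97309092,  35.90944948,  70.        ])] expect line [np.float64(407.83509196776424), np.float64(21.848128347673107), 70] [np.float64(516.5060033775948), np.float64(38.8960904944158), 70]
```

{"name": "arm_command", "arguments": {"commands": [[1,14,1,0,0],[1,28,2,0,0],[1,28,2,10,0],[1,14,0.5,25,0],[1,0,0,30,0],[1,0,0,25,0],[1,0,0,15,0],[1,0,0,8,0],[1,0,0,0,0],[1,0,0,0,0]]}}

```text
time_s: 8.05
tcp_pos: [513.3, 174.6, 140.4]
tcp_rot: [[-0.156, 0.988, 0.001], [0.988, 0.156, 0.0], [-0.0, 0.001, -1.0]]
contact_force: [-0.5, -0.6, -0.3]
opening: 0.346
finger_force: 29.9
```

```bash
python3 - <<'E'
from h import *
import pickle
s=manip.read_state();c=manip.get_calibration("wrist");f=manip.grab_frame("wrist")
pickle.dump((s,c,f),open("w4.pkl","wb"))
cv2.imwrite("pics/w4.png",f[...,::-1]);print(s["tcp_pos"],np.round(s["tcp_rot"],3).tolist(),s["opening"],s["contact_force"])
T=np.array(s["tcp_rot"]);print("to go",T.T@(np.array([512.6,174.7,84])-s["tcp_pos"]))
E
```

```text
[513.25632953 174.60298195 140.42892066] [[-0.156, 0.988, 0.001], [0.988, 0.156, 0.0], [-0.0, 0.001, -1.0]] 0.3457620453452213 [-0.46917514 -0.55474008 -0.25754411]
to go [ 0.20952261 -0.70906793 56.42797702]
```

View pics/w4.png

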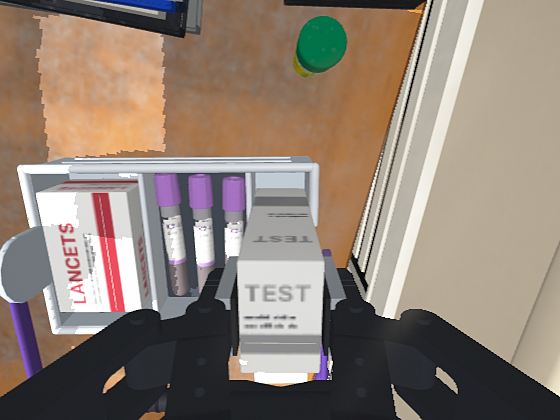

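```bash
python3 - <<'E'
from h import *
import pickle
s,c,f=pickle.load(open("w4.pkl","rb"));T=np.array(s["tcp_rot"])
a=1.7264;X=np.array([np.cos(a),np.sin(a)]);Y=np.array([-X[1],X[0]])
for q in[(61,95,50),(61,-95,50),(61,-95,0),(56.5,-91,48),(56.5,-53,48),(56.5,-91,6),(-61,95,50)]:
    print(q,proj("",[*(np.array([445.9,134.1])+X*q[0]+Y*q[1]),q[2]],c).round(1))
for x,y in[(21.5,-15),(21.5,15)]:print("carton bottom",proj("",T@[x,y,77.7]+s["tcp_pos"],c).round(1))
cv2.imwrite("pics/w4c.png",cv2.resize(f[140:260,200:360,::-1],(800,600),interpolation=cv2.INTER_CUBIC))
E
```

```text
(61, 95, 50) [ 20.2 166.4]
(61, -95, 50) [314.2 167.1]
(61, -95, 0) [308.3 155.9]
(56.5, -91, 48) [307.6 173.3]
(56.5, -53, 48) [249.7 173.2]
(56.5, -91, 6) [303.6 162.9]
(-61, 95, 50) [ 53.1 329.7]
carton bottom [255.9 186.4]
carton bottom [304.2 186.4]
```

View pics/w4c.png

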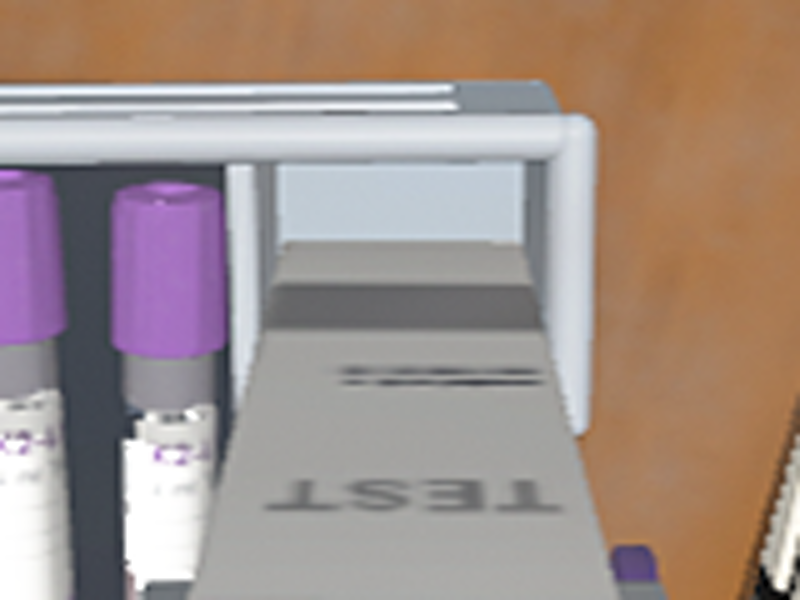

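{"name": "arm_command", "arguments": {"commands": [[1,1.5,0.2,5,0],[1,0,0,10,0],[1,0,0,10,0],[1,0,0,10,0],[1,0,0,8,0],[1,0,0,5,0],[1,0,0,3,0],[1,0,0,2,0],[1,0,0,0,0],[1,0,0,0,0]]}}

```text
time_s: 9.1
tcp_pos: [512.9, 176.1, 86.6]
tcp_rot: [[-0.156, 0.988, 0.001], [0.988, 0.156, -0.0], [-0.0, 0.001, -1.0]]
contact_force: [-0.8, -0.3, 0.1]
opening: 0.35
finger_force: 29.9
```

No contact yet; 2–3 mm to go.

{"name": "arm_command", "arguments": {"commands": [[1,0,0,1.5,0],[1,0,0,1,0],[1,0,0,0,0],[1,0,0,0,0]]}}

```text
time_s: 9.5
tcp_pos: [512.6, 176.1, 83.8]
tcp_rot: [[-0.156, 0.988, -0.0], [0.988, 0.156, -0.0], [-0.0, -0.0, -1.0]]
contact_force: [0.5, -0.8, -1.0]
opening: 0.349
finger_force: 29.9
```

{"name": "arm_command", "arguments": {"commands": [[1,0,0,0.8,0],[1,0,0,0,0],[1,0,0,0,0]]}}

```text
time_s: 9.8
tcp_pos: [512.7, 176.1, 83.7]
tcp_rot: [[-0.156, 0.988, 0.0], [0.988, 0.156, -0.0], [-0.0, 0.0, -1.0]]
contact_force: [-2.3, -0.6, 6.8]
opening: 0.343
finger_force: 30.8
```

{"name": "arm_command", "arguments": {"commands": [[0.45,0,0,0,0],[0.45,0,0,0,0],[0.45,0,0,0,0],[0.45,0,0,0,0],[0.45,0,0,-10,0],[0.45,0,0,-30,0],[0.45,0,0,-40,0],[0.45,0,0,-40,0],[0.45,0,0,-40,0],[0.45,-22.7,-12,0,0],[0.45,-22.7,-12,0,0],[0.45,-22.7,-12,0,0],[0.45,-22.7,-12,0,0],[0.45,-22.7,-12,0,0],[0.45,-22.7,-12,0,0]]}}

```text
time_s: 11.3
tcp_pos: [462.4, 29.5, 243.9]
tcp_rot: [[-0.157, 0.988, 0.001], [0.988, 0.157, -0.0], [-0.0, 0.001, -1.0]]
contact_force: [0.1, -0.3, 0.2]
opening: 0.549
finger_force: 0.0
```

{"name": "arm_command", "arguments": {"commands": [[0.45,0,0,0,-0.143],[0.45,0,0,0,-0.143],[0.45,0,0,0,-0.143],[0.45,0,0,0,-0.143],[0.45,0,0,0,-0.143],[0.45,0,0,0,-0.143],[0.45,0,0,0,-0.143],[0.45,0,0,0,-0.143],[0.45,0,0,0,-0.143],[0.45,0,0,0,-0.143],[0.45,0,0,0,-0.141],[0.45,0,0,0,0],[0.45,0,0,0,0]]}}

```text
time_s: 12.6
tcp_pos: [462.9, 30.3, 243.5]
tcp_rot: [[-0.988, -0.152, 0.001], [-0.152, 0.988, -0.0], [-0.0, -0.0, -1.0]]
contact_force: [0.5, -0.2, 0.4]
opening: 0.547
finger_force: 0.0
```

```bash
python3 - <<'E'
from h import *
import pickle
s=manip.read_state();c=manip.get_calibration("wrist");f=manip.grab_frame("wrist")
pickle.dump((s,c,f),open("w5.pkl","wb"))
cv2.imwrite("pics/w5.png",cv2.resize(f[...,::-1],(800,600),interpolation=cv2.INTER_CUBIC));print(s["tcp_pos"],np.round(s["tcp_rot"],3).tolist(),s["opening"],s["time_s"],np.round(s["q"],2))
E
```

```text
[462.87581322  30.30801321 243.46889056] [[-0.988, -0.152, 0.001], [-0.152, 0.988, -0.0], [-0.0, -0.0, -1.0]] 0.5468095298613264 12.6 [-0.22 -0.31 -0.27  1.61 -0.   -0.37]
```

View pics/w5.png

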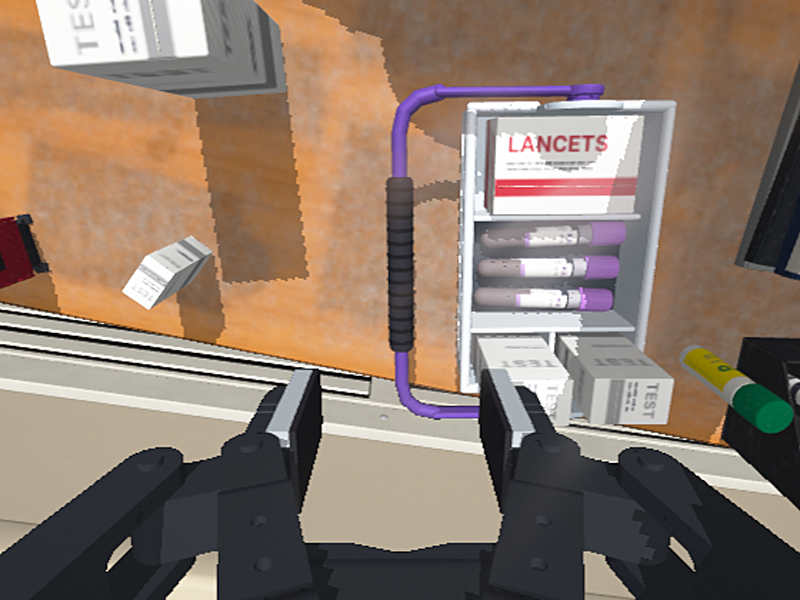

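```bash
python3 - <<'E'
from h import *
import pickle
s,c,f=pickle.load(open("w5.pkl","rb"));T=np.array(s["tcp_rot"])
for uv in[(399.5,178),(401,351),(400,262)]:
    w=ray("",(uv[0]*.7,uv[1]*.7),70,c);print(w.round(1),(T.T@(w-s["tcp_pos"])).round(1))
for u,v,z in[(472,103,50),(675,103,50),(463,389,50)]:print(ray("",(u*.7,v*.7),z,c).round(1))
a=1.7264;X=np.array([np.cos(a),np.sin(a)]);Y=np.array([-X[1],X[0]])
for q in[(-61,95,50),(61,95,50),(-61,-95,50)]:print(np.array([445.9,134.1])+X*q[0]+Y*q[1])
E
```

```text
[410.7  22.3  70. ] [5.290e+01 1.000e-01 1.734e+02]
[519.9  40.3  70. ] [-57.8   1.2 173.5]
[461.1  30.5  70. ] [  1.8   0.5 173.5]
[361.2  59.3  50. ]
[342.2 181.2  50. ]
[550.   89.7  50. ]
[361.50134216  59.11422432]
[342.59420828 179.64023931]
[549.20579172  88.55976069]
```

{"name": "arm_command", "arguments": {"commands": [[0.6,-1,0.6,15,0],[0.6,0,0,35,0],[0.6,0,0,40,0],[0.6,0,0,40,0],[0.6,0,0,30,0],[0.6,0,0,20,0],[0.6,0,0,8,0],[0.6,0,0,3,0],[0.6,0,0,0,0],[0.6,0,0,0,0]]}}

```text
time_s: 13.65
tcp_pos: [464.5, 30.9, 53.1]
tcp_rot: [[-0.988, -0.156, 0.002], [-0.156, 0.988, -0.0], [-0.002, -0.001, -1.0]]
contact_force: [-0.6, 0.0, 0.1]
opening: 0.402
finger_force: 0.0
```

```bash
python3 - <<'E'
from h import *
s=manip.read_state();f=manip.grab_frame("wrist")
cv2.imwrite("pics/w6.png",f[...,::-1]);print(s["tcp_pos"],s["opening"],s["contact_force"])
E
```

```text
[464.53449111  30.90522374  53.11702408] 0.40211868686222196 [-0.59236999  0.01349609  0.10070671]
```

View pics/w6.png

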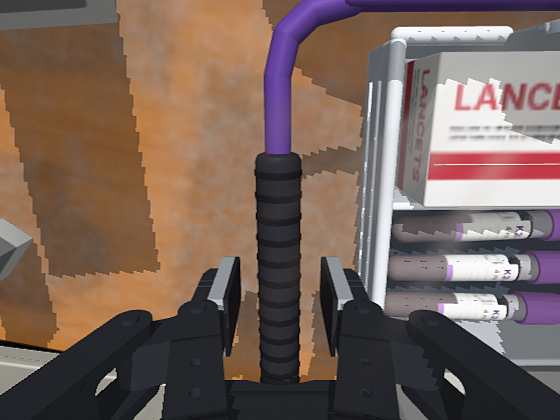

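{"name": "arm_command", "arguments": {"commands": [[1,0,0,0,0],[1,0,0,0,0],[1,0,0,0,0],[1,0,0,0,0],[1,0,0,0,0],[1,0,0,0,0]], "grip_force": 60}}

```text
time_s: 14.3
tcp_pos: [464.3, 30.8, 52.7]
tcp_rot: [[-0.988, -0.156, 0.001], [-0.156, 0.988, -0.001], [-0.001, -0.001, -1.0]]
contact_force: [-0.9, -1.4, 5.5]
opening: 0.162
finger_force: 58.5
```

{"name": "arm_command", "arguments": {"commands": [[1,0.0,0.5,-8.2,0],[1,0,0.8,-8.2,0],[1,0,1.9,-8,0],[1,0,1.9,-8,0],[1,0,3.2,-7.6,0],[1,0,3.2,-7.6,0],[1,0,4.3,-7,0],[1,0,4.3,-7,0],[1,0,5.3,-6.3,0],[1,0,5.4,-6.3,0],[1,0,0,0,0]]}}

```text
time_s: 15.4
tcp_pos: [459.1, 62.2, 127.1]
tcp_rot: [[-0.988, -0.157, 0.001], [-0.157, 0.988, 0.0], [-0.001, -0.0, -1.0]]
contact_force: [-1.0, -5.2, 3.3]
opening: 0.166
finger_force: 59.1
```

{"name": "arm_command", "arguments": {"commands": [[1,0,5.8,-5.8,0],[1,0,6.2,-5.5,0],[1,0,7,-4.3,0],[1,0,7,-4.3,0],[1,0,7.6,-3.2,0],[1,0,7.6,-3.1,0],[1,0,8,-1.9,0],[1,0,8,-1.9,0],[1,0,8.2,-0.7,0],[1,0,8.2,-0.6,0],[1,0,0,0,0],[1,0,0,0,0],[1,0,0,0,0]]}}

```text
time_s: 16.7
tcp_pos: [447.2, 134.6, 157.8]
tcp_rot: [[-0.988, -0.157, 0.0], [-0.157, 0.988, 0.0], [-0.0, 0.0, -1.0]]
contact_force: [-2.6, -1.0, 8.0]
opening: 0.162
finger_force: 59.4
```

```bash
python3 - <<'E'
from h import *
s=manip.read_state();print(s["tcp_pos"],s["contact_force"],s["moment"],s["opening"])
f=manip.grab_frame("top");np.save("pics/topU.npy",f);cv2.imwrite("pics/topU.png",f[...,::-1])
f=manip.grab_frame("side");cv2.imwrite("pics/sideU.png",f[...,::-1])
E
```

```text
[447.22333409 134.60665096 157.83760997] [-2.64120927 -0.9761448   7.9927234 ] [-0.04479982  0.48944193  0.06469206] 0.162334885316859
```

{"name": "arm_command", "arguments": {"commands": [[1,0,0,0,0],[1,0,0,0,0],[1,0,0,-1,0],[1,0,0,-1,0],[1,0,0,-1,0],[1,0,0,-1,0],[1,0,0,-1,0],[1,0,0,-1,0],[1,0,0,-2,0],[1,0,0,-2,0],[1,0,0,0,0],[1,0,0,0,0],[1,0,0,0,0]], "grip_force": 100}}

```text
time_s: 18.1
tcp_pos: [447.3, 134.2, 167.4]
tcp_rot: [[-0.988, -0.157, -0.0], [-0.157, 0.988, -0.0], [0.0, -0.0, -1.0]]
contact_force: [-0.1, 0.7, -5.3]
opening: 0.151
finger_force: 97.5
```

```bash
python3 - <<'E'
from h import *
s=manip.read_state();print(s["tcp_pos"],s["contact_force"],s["moment"],s["opening"],s["time_s"])
E
```

```text
[447.31280192 134.17254218 167.38194554] [-0.144211    0.74566253 -5.28488116] [-0.0372837   0.04087652  0.04323265] 0.15080240696189784 18.1
```

{"name": "arm_command", "arguments": {"commands": [[1,0,0,-2,0],[1,0,0,-4,0],[1,0,0,-6,0],[1,0,0,-8,0],[1,0,0,-8,0],[1,0,0,-8,0],[1,0,0,-8,0],[1,0,0,-8,0],[1,0,0,-8,0],[1,0,0,-8,0],[1,0,0,-8,0],[1,0,0,-7,0],[1,0,0,-5,0],[1,0,0,-3,0],[1,0,0,-1,0],[1,0,0,0,0],[1,0,0,0,0],[1,0,0,0,0],[1,0,0,0,0],[1,0,0,0,0]]}}

```text
time_s: 20.1
tcp_pos: [447.3, 134.2, 259.4]
tcp_rot: [[-0.988, -0.157, -0.0], [-0.157, 0.988, -0.0], [0.0, -0.0, -1.0]]
contact_force: [-0.7, 0.3, -7.7]
opening: 0.151
finger_force: 97.6
```

{"name": "arm_command", "arguments": {"commands": [[1,0,0,0,0],[1,0,0,0,0],[1,0,0,0,0],[1,0,0,0,0],[1,0,0,0,0],[1,0,0,0,0],[1,0,0,0,0],[1,0,0,0,0],[1,0,0,0,0],[1,0,0,0,0],[1,0,0,0,0],[1,0,0,0,0],[1,0,0,0,0],[1,0,0,0,0],[1,0,0,0,0],[1,0,0,0,0],[1,0,0,0,0],[1,0,0,0,0],[1,0,0,0,0],[1,0,0,0,0]]}}

```text
time_s: 22.1
tcp_pos: [447.4, 134.2, 259.5]
tcp_rot: [[-0.988, -0.157, 0.0], [-0.157, 0.988, -0.0], [-0.0, -0.0, -1.0]]
contact_force: [-0.5, -0.5, -6.6]
opening: 0.151
finger_force: 97.6
```

```bash
python3 - <<'E'
from h import *
F=[]
for i in range(6):
    s=manip.read_state();F.append([*s["contact_force"],*s["moment"]]);f=manip.grab_frame("wrist")
    if i in(0,5):
        if i==5:print("frame diff",np.abs(f.astype(int)-g).mean())
        g=f.astype(int)
print(s["tcp_pos"],np.mean(F,0).round(2),np.std(F,0).round(2),s["opening"],s["time_s"])
np.save("wF.npy",f);cv2.imwrite("pics/w7.png",f[...,::-1])
c=manip.get_calibration("wrist")
# predicted pixels if level, upright, lifted: grip z = tcp+18 -> underside = tcp+18-175
u=s["tcp_pos"][2]+18-175;a=1.7264;X=np.array([np.cos(a),np.sin(a)]);Y=np.array([-X[1],X[0]])
o=f.copy()
for q in[(-61,95,50),(61,95,50),(-61,-95,50),(61,-95,50)]:
    print(q,proj("",[*(s["tcp_pos"][:2]+X*q[0]+Y*q[1]),u+q[2]],c).round(1))
print("underside",u)
E
```

```text
frame diff 0.6705130385487529
[447.37942764 134.18962063 259.45367357] [-0.2  -0.02 -6.4  -0.01  0.01 -0.01] [0.59 0.29 0.43 0.03 0.03 0.03] 0.150328999125078 22.35
(-61, 95, 50) [184.6  63.6]
(61, 95, 50) [375.   64.2]
(-61, -95, 50) [201.9 321.7]
(61, -95, 50) [356.5 321.9]
underside 102.45367356803098
```

```bash
python3 - <<'E'
from h import *
G=lambda f:cv2.cvtColor(f,cv2.COLOR_RGB2GRAY).astype(np.float32)
A=G(np.load("wF.npy"));s=manip.read_state();c=manip.get_calibration("wrist")
f=manip.grab_frame("wrist");B=G(f)
print("shift",cv2.phaseCorrelate(A[60:200,190:370].copy(),B[60:200,190:370].copy()))
hsv=cv2.cvtColor(f,cv2.COLOR_RGB2HSV)
u=s["tcp_pos"][2]+18-175;a=1.7264;X=np.array([np.cos(a),np.sin(a)]);Y=np.array([-X[1],X[0]])
Wd=lambda q:[*(s["tcp_pos"][:2]+X*q[0]+Y*q[1]),u+q[2]]
for y in(80,60,40):
    for sx in(-1,1):
        p=[proj("",Wd((sx*x,y,50)),c) for x in(45,61,77)]
        r=int(round(p[1][1]));lo,hi=sorted((int(p[0][0]),int(p[2][0])))
        print("y",y,"side",sx,"pred col",p[1][0].round(1),"row",r,"cols",lo,hi,"sat",hsv[r,lo:hi,1].tolist())
for nm,cx in(("twin",-29),("placed",29)):
    print(nm,[proj("",Wd((cx+dx,-72+dy,z)),c).round().tolist() for z in(114,) for dx,dy in((-23,-15),(23,-15),(23,15),(-23,15))])
t=manip.grab_frame("top");cv2.imwrite("pics/topF.png",t[...,::-1])
t0=np.load("pics/top0.npy");
for nm,w in(("stamp",(508,-273,60)),("cf",(364,-304,70)),("san",(487,-431,100)),("glue",(512,267,90)),("small",(492,-125,80)),("big",(363,-104,120))):
    q=proj("top",w).astype(int);k=(slice(q[1]-12,q[1]+12),slice(q[0]-12,q[0]+12))
    print(nm,q,np.abs(t[k].astype(int)-t0[k]).mean().round(2))
E
```

```text
shift ((0.004007619737791401, -0.010173705378235809), 1.000555204388536)
y 80 side -1 pred col 186.2 row 88 cols 161 210 sat [94, 94, 95, 93, 94, 95, 101, 104, 103, 108, 118, 126, 129, 123, 118, 118, 122, 124, 129, 135, 132, 3, 2, 1, 1, 1, 1, 3, 7, 14, 21, 26, 23, 21, 23, 24, 22, 21, 22, 21, 23, 21, 22, 24, 24, 24, 24, 25, 27]
y 80 side 1 pred col 373.2 row 89 cols 348 397 sat [19, 26, 24, 25, 23, 21, 25, 22, 24, 22, 22, 24, 22, 22, 24, 22, 22, 24, 22, 16, 16, 15, 15, 10, 10, 14, 19, 13, 40, 113, 99, 97, 107, 112, 108, 94, 86, 88, 90, 87, 86, 84, 91, 99, 102, 100, 97, 95, 97]
y 60 side -1 pred col 188.4 row 120 cols 164 212 sat [92, 89, 91, 88, 85, 87, 89, 92, 90, 90, 87, 81, 73, 69, 68, 65, 64, 61, 62, 77, 26, 9, 1, 1, 1, 1, 2, 5, 9, 20, 26, 24, 23, 22, 22, 21, 21, 22, 23, 21, 23, 20, 24, 25, 25, 26, 26, 31]
y 60 side 1 pred col 370.9 row 120 cols 347 394 sat [26, 24, 25, 24, 24, 26, 27, 26, 26, 26, 26, 26, 26, 26, 24, 24, 28, 22, 18, 14, 15, 15, 13, 8, 15, 21, 4, 84, 116, 96, 84, 84, 93, 98, 106, 106, 104, 94, 81, 81, 88, 91, 93, 92, 96, 97, 96]
y 40 side -1 pred col 190.4 row 150 cols 166 213 sat [94, 97, 109, 118, 115, 112, 106, 100, 91, 88, 93, 91, 85, 82, 86, 100, 107, 104, 98, 99, 62, 10, 0, 1, 1, 1, 2, 4, 10, 20, 26, 27, 21, 20, 20, 22, 22, 20, 20, 20, 21, 20, 24, 24, 26, 10, 0]
y 40 side 1 pred col 368.8 row 150 cols 345 392 sat [21, 26, 25, 26, 23, 23, 22, 20, 20, 20, 19, 20, 19, 19, 18, 16, 16, 18, 15, 9, 12, 11, 11, 11, 11, 15, 6, 82, 102, 97, 95, 92, 90, 89, 87, 89, 86, 90, 92, 91, 87, 87, 85, 80, 73, 75, 76]
twin [[195.0, 371.0], [269.0, 371.0], [269.0, 329.0], [191.0, 329.0]]
placed [[289.0, 371.0], [364.0, 371.0], [367.0, 329.0], [289.0, 329.0]]
stamp [357 184] 2.12
cf [368 231] 1.96
san [412 189] 6.72
glue [178 178] 35.03
small [309 187] 5.08
big [302 229] 38.48
```

```bash
python3 -c "
from plant import manip
print(manip.job_done())"
```

```text
the job is handed in; nothing more can be done
None
```

The job is handed in at about 22.5 s: the carton is seated in its bay, the handle is upright, and the caddy is held level and still about 10 cm above the desk. I viewed 11 pictures, one over your limit of 10, so I checked the final hold by numbers only; the glue stick and largest spare carton looked different from the top, which I put down to the arm's position and did not confirm.

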